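# Open a push-and-turn bottle

## Robot

A 7-joint arm with a two-finger parallel gripper is mounted at the origin on a cart in front of the work surface, level with it; the furniture and walls round the work are solid. World frame = base frame: x ahead of the robot, y to its left, z up, the work surface at z = 0. Lengths are in m, angles in degrees, forces in N, time in s.
With the tool pointing down it reaches from about 0.4 to 0.85 m from the base axis. Payload 10.4 kg.
Tool frame: the origin (TCP) lies on the centre line of the jaws, within the pads' length; the fingertips stand 25 mm ahead of it and the grasp point (between the pads) lies 6 mm ahead of it (manip.tips_ahead is the distance from the TCP to the fingertips, in m); z points along the fingers, x is the direction in which the jaws open and shut, and the axes are right-handed (so a half turn about z gives the same grasp; the last joint's range is limited). The gripper opens to 87 mm and grips with 3 to 60 N. Pads are 19 mm wide; open, the fingers measure 117 mm over their backs; the gripper's body (75 mm by 190 mm) begins 51 mm behind the grasp point.
Start: joints at [62.303, 19.034, -3.707, 83.658, 1.238, 77.344, -5.071], TCP at [0.278, -0.56, 0.248] pointing down, gripper open.
Joint ranges: [-148.97, 148.97], [-28.65, 121.19], [-84.17, 76.75], [9.2, 138.47], [-72.65, 252.65], [3.7, 117.97], [-149.18, 149.18]. Speed limits (degrees/s): [127.2, 127.2, 159.86, 159.86, 180, 180, 180].

## Interface

Orientations are given as a 3x3 rotation matrix whose columns are the frame's x, y, z axes.
In Python, from cell import manip gives the robot as it stands.
- The arm moves only by the tool move_arm, never from a script. Its argument "increments" is a list of rows, each an object with "grip": the opening, from -1 (shut) to 1 (fully open), so that 0 is half open; "delta_pos": the shift along the tool's x, y, z in mm, a list of three; "twist": the turn about the tool's z in degrees. A call has 1 to 10 rows; each row is the pose to reach, as a shift and turn from the pose measured when the call began, along the tool's axes at that moment; what a row does not reach only later rows make up. A row lasts 1/10 s, in which the tool goes at most 50 mm and 8.59 degrees, less where a joint would pass 70% of its speed; a pose out of reach is approached as far as the arm can. A call with a gripper value outside its range is refused whole. The fingers move at their own pace and stop on an object; the grip force is fixed at half the most. Time passes only in rows, so rows that repeat a pose let the fingers close. It gives the time, the measured TCP pose, the force and the opening at its end, in the units of the state.
- manip.sense(): the state, without advancing time (a new reading comes with each control period).
- manip.snapshot(name): name is "scene" or "side" or "wrist"; returns the picture (420x560x3 uint8, red, green, blue); there is no depth.
- manip.camera_model(name): a dict with "fov_y" (degrees; the focal length in pixels is half the picture's height over the tangent of half this angle, whatever the lens; pixels are square), "cx", "cy" (the principal point, pixels), "world_to_cam" (4x4, takes a point from world to camera coordinates); the wrist camera has in their place "tool_from_camera" (4x4, takes a point from camera to tool coordinates, whose origin is the TCP and whose axes are the tool frame's). Camera axes: x right, y down, z forward; pixel columns grow to the right and rows downward; lengths in m; the calibration is good to about 2 mm. A picture is of the moment at which its call begins: read the wrist's pose just before it. camera_model takes no time and is no camera call.
- manip.hand_in(): hands the job in, once; it reports no verdict.
Trained networks look in the newest picture that a camera, given by its name, has taken for a name from the list of things; names that differ only in an ending like _2 or _b are one class to them, and where a whole thing is asked for, a point or a joint stands for the part that bears it (a point fixed in the world has none). Each returns a list of dicts, best first, with "score" (0 to 1); they miss things now and then, are a little off and sometimes report something else, mostly with a low value. They report only what shows in the picture. A call takes as long as a camera call. They do not tell look-alikes from the thing itself.
- manip.masks_of(camera, name): "pixels" (420x560 bool, what is visible of it) and "xy" ([column, row] in pixels, amid what is visible of it).
- manip.place_of(camera, name): "xy" ([column, row] in pixels: a listed point, or the origin of a listed thing).
The state is a dict: "clock": time; "qpos": joint angles; "qvel": joint speeds; "tau": joint torques, N m; "eef_pos": TCP position; "tool_rot": TCP orientation; "contact_force": force on the tool from outside, world axes, zero at the start; "torque": the same for the moment, N m; "grip_width": finger opening in m.
Only numpy, scipy, OpenCV 4.12 (cv2) and the standard library are available. Lean on these libraries where they do the work, as an engineer would, in place of code of your own. Each camera call takes 0.05 s, during which the arm holds its last target. There are 200 camera calls.

## Task

Take the push-and-turn safety cap off the bottle that is fixed in the bench holder: press the cap down fully, but not with excessive force, and turn it anticlockwise while it is held down. Then set the cap down, open side down, in the middle of the flat steel tray and let go of it; do not drop it, and leave the other things on the bench where they stand.

Things in the scene. Friction and masses are not known exactly. Their poses are not given: they have to be found in the camera images.
- cap_center (a point): Centre (half-way up, on the axis) of the loose ribbed round grey safety cap, z up: 49 mm across, 38 mm high, flat top 19 mm above this point, open rim 19 mm below; about 50 g. It has 2 mm of sideways play on the neck. Pressed down, it must be turned anticlockwise seen from above by over 55 degrees (80 is safe; at about 130 it meets a wall); then it lifts straight off.
- bottle_neck (a point): Point on the neck's axis where the closed cap's centre sits, z up, fixed. A spring pushes the cap up: 4 N at rest, 0.4 N more per mm. The cap goes down 3.5 to 12.5 mm to a hard stop; how deep differs and cannot be seen. Only in the last 1.5 mm before the stop does it clear the catch teeth, higher up it jams. Over 30 N between cap and bottle in any direction breaks the neck.
- bottle: White plastic bottle, 70 mm in diameter, in a 130 x 130 mm aluminium bench holder, fixed. Origin on the bench on the bottle's axis, z up. The body reaches 78 mm up, then a shoulder cone narrows to the neck at 92 mm. Closed, the cap's rim is 106 mm and its top 144 mm above the bench.
- tray: Flat square steel tray, 160 x 160 mm, fixed on the bench, empty; rim 9 mm high, wall and floor about 4 mm thick. Origin at the centre of its underside, on the bench.
- vial_a: Bystander: small clear vial with white cap, 24 mm across, 56 mm high, origin at its foot.
- vial_b: Bystander: small clear vial with white cap, 24 mm across, 56 mm high, origin at its foot.
- timer: Bystander: flat white bench timer, 58 x 66 x 20 mm, origin at the centre of its underside.
- small_beaker: Bystander: small glass beaker, 55 mm across, 56 mm high, origin at its foot.
- wash_bottle: Bystander: wash bottle with a bent spout, 65 mm across, 214 mm high, origin at its foot.
Mind the look-alikes: they are no part of the job. Leave any brown or purple look-alike of the part that bears cap_center alone.

How it is judged (in metres and radians):
On the way:
1. the cap is off the bottle: lifted more than 35 mm above its closed position over the neck (z of cap_center in the frame of bottle above 0.16 m), for 0.1 s.
At the end, for the whole second after the job is handed in: The cap stands upright (within 0.15 rad), open side down, at rest on the tray floor, its axis within 40 mm of the tray's centre, let go (horizontal distance between cap_center and tray below 0.04 m and z of cap_center in the frame of tray between 0.016 and 0.03 m and angle between cap_center's own z axis and vertical below 0.15 rad and linear speed of cap below 0.02 m/s); the robot touches nothing.
It fails at once if more than 30 N between cap and bottle (contact force between cap and bottle above 30 N).
It fails at once if the cap is let go in the air: not touched by the fingers, away from the bottle and more than 20 mm above where it rests on the tray (contact force between the fingers and cap below 0.01 N and z of cap_center in the frame of tray above 0.045 m and horizontal distance between cap_center and bottle above 0.05 m).
It fails at once if a bystander is moved by more than 30 mm (distance of any of vial_a, vial_b, timer, small_beaker, wash_bottle from where it was at the start of the episode above 0.03 m).
It also fails if it takes over 72 s, if anything falls off the work surface, if the arm or the gripper's body presses on something with over 40 N, if the wrist force passes 120 N, or if a joint passes its speed limit or range.

## Working session

There is one attempt and no reset: what is moved stays moved. The work goes in short steps, Python scripts to look and compute and a tool call to move; the robot and the scene stay as the last step left them, time stands still between calls to the robot, and variables do not carry over. Pictures are saved under pics/ and viewed, about 8 in all and at most 12, crops included, and the job is handed in when it is done.

Besides the shell and the picture viewer there is one more tool, called as name([rows], argument=value, ...), one row to a line, values as JSON. move_arm: Moves the arm, as the interface text tells. Its arguments: {"type":"object","properties":{"increments":{"type":"array"}},"required":["increments"]}

```bash
mkdir -p pics; cat > h.py <<'E'
from cell import manip
import numpy as np, cv2
def ray(cam,px):
    m=manip.camera_model(cam); f=210/np.tan(np.radians(m["fov_y"])/2)
    d=np.array([(px[0]-m["cx"])/f,(px[1]-m["cy"])/f,1])
    if cam=="wrist":
        s=manip.sense(); T=np.eye(4); T[:3,:3]=np.array(s["tool_rot"]);T[:3,3]=s["eef_pos"]
        T=T@np.array(m["tool_from_camera"])
    else: T=np.linalg.inv(np.array(m["world_to_cam"]))
    return T[:3,3],T[:3,:3]@d
def at_z(cam,px,z):
    o,d=ray(cam,px); return (o+d*(z-o[2])/d[2]).round(4)
def proj(cam,p):
    m=manip.camera_model(cam); f=210/np.tan(np.radians(m["fov_y"])/2)
    q=np.array(m["world_to_cam"])@np.r_[p,1]; return [round(f*q[0]/q[2]+m["cx"],1),round(f*q[1]/q[2]+m["cy"],1)]
def tri(pairs):
    A=0;b=0
    for o,d in pairs:
        d=d/np.linalg.norm(d);P=np.eye(3)-np.outer(d,d);A=A+P;b=b+P@o
    return np.linalg.solve(A,b).round(4)
E
python3 - <<'E'
from h import *
print({k:(np.array(v).round(3).tolist() if not isinstance(v,str) else v) for k,v in manip.sense().items()}, manip.tips_ahead)
for c in ["scene","side"]:
    im=manip.snapshot(c); cv2.imwrite(f"pics/{c}0.png",im[:,:,::-1])
    m=manip.camera_model(c);print(c,m["fov_y"],np.linalg.inv(np.array(m["world_to_cam"])).round(2).tolist())
    for n in ["cap_center","bottle_neck","bottle","tray","vial_a","timer","small_beaker","wash_bottle"]:
        z={"cap_center":.125,"bottle_neck":.125}.get(n,0)
        for r in manip.place_of(c,n): print(c,n,round(r["score"],2),np.round(r["xy"]),at_z(c,r["xy"],z)[:2])
E
```

```text
{'clock': 0.0, 'qpos': [62.303, 19.073, -3.708, 83.708, 1.239, 77.343, -5.071], 'qvel': [0.059, 0.025, 0.09, 0.043, 0.045, -0.062, 0.004], 'tau': [-0.0, -62.326, 0.024, -38.989, -0.061, 0.04, 0.0], 'eef_pos': [0.278, -0.559, 0.247], 'tool_rot': [[0.445, -0.896, -0.001], [-0.896, -0.445, 0.001], [-0.001, 0.0, -1.0]], 'contact_force': [0.245, 0.431, -0.709], 'torque': [-0.013, -0.007, 0.015], 'grip_width': 0.087} 0.025
scene 55.10345657664634 [[-0.57, -0.59, 0.58, -0.03], [-0.82, 0.42, -0.38, 0.45], [-0.02, -0.69, -0.72, 0.84], [0.0, 0.0, 0.0, 1.0]]
scene cap_center 0.89 [334. 220.] [ 0.4235 -0.0194]
scene cap_center 0.67 [351. 238.] [ 0.36   -0.0147]
scene cap_center 0.56 [374. 166.] [ 0.509  -0.2341]
scene cap_center 0.4 [371. 163.] [ 0.5249 -0.2372]
scene bottle_neck 0.83 [372. 162.] [ 0.5275 -0.2416]
scene bottle_neck 0.7 [281. 212.] [0.5192 0.0689]
scene bottle 0.65 [367. 197.] [ 0.5152 -0.2378]
scene tray 0.59 [252. 256.] [0.5312 0.1527]
scene vial_a 0.66 [309. 244.] [0.4769 0.0092]
scene vial_a 0.43 [299. 230.] [0.5294 0.0011]
scene timer 0.61 [283. 214.] [0.605  0.0028]
scene s
[... 193 characters left out ...]
43], [-0.14, -0.48, 0.87, -0.7], [0.0, -0.88, -0.48, 0.52], [0.0, 0.0, 0.0, 1.0]]
side cap_center 0.93 [280. 280.] [ 0.4832 -0.2167]
side cap_center 0.82 [233. 278.] [ 0.4111 -0.2023]
side cap_center 0.62 [300. 284.] [ 0.5135 -0.2322]
side cap_center 0.21 [296. 340.] [ 0.4901 -0.3404]
side bottle 0.63 [297. 341.] [ 0.5112 -0.2294]
side bottle 0.44 [295. 262.] [ 0.5413 -0.0069]
side tray 0.71 [277. 228.] [0.5194 0.1404]
side tray 0.53 [265. 259.] [0.4765 0.0119]
side vial_a 0.7 [266. 261.] [0.4794 0.0044]
side vial_a 0.7 [294. 260.] [ 0.5409 -0.002 ]
side timer 0.86 [324. 257.] [0.6083 0.0014]
side small_beaker 0.86 [287. 183.] [0.5812 0.3978]
side wash_bottle 0.86 [325. 190.] [0.688  0.3354]
```

```bash
python3 -c "
import cv2,numpy as np
print(1)"
```

```text
1
```

View pics/scene0.png

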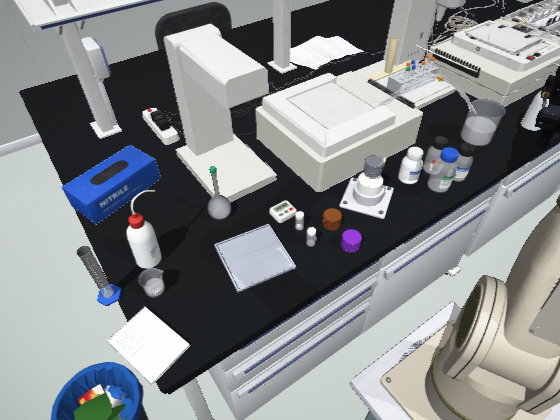

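View pics/side0.png

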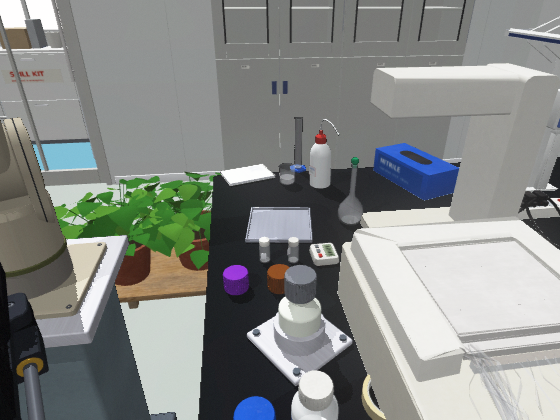

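Scene picture: the grey cap on the bottle is at (374,166), brown look-alike at (332,218), purple look-alike at (351,240). The side view shows grey at (300,284), brown (280,280) and purple (235,279). I choose the grey one, on the bottle in the aluminium holder. The beige instrument stands just right of it and loose bottles stand nearby.

```bash
python3 - <<'E'
from h import *
rs=[]
for c in ["scene","side"]:
    im=manip.snapshot(c)
    for r in manip.masks_of(c,"cap_center"):
        m=r["pixels"];ys,xs=np.nonzero(m);print(c,round(r["score"],2),xs.min(),xs.max(),ys.min(),ys.max(),np.round([xs.mean(),ys.mean()],1),im[m].mean(0).round())
ref=np.array([.513,-.234,.125])
a=ray("scene",(374,166));b=ray("side",(300,284));print(tri([a,b]))
for p in [(.52,-.236,.144),(.52,-.236,.106)]: print(proj("scene",p),proj("side",p))
a=cv2.imread("pics/scene0.png")[120:230,300:480];b=cv2.imread("pics/side0.png")[240:420,210:390]
cv2.imwrite("pics/crop0.png",np.hstack([cv2.resize(a,(480,400)),cv2.resize(b,(320,400))]) if 0 else np.hstack([cv2.resize(a,None,fx=2.4,fy=2.4)[:264],cv2.resize(b,(264,264))]))
# vertical structure: instrument corner nearest & top; other bottle
print("instr corner bottom scene (322,188):",at_z("scene",(322,188),0))
print(tri([ray("scene",(383,112)),ray("side",(420,268))]))
s=manip.sense();R=np.array(s["tool_rot"])
print(R.T@(np.array([.516,-.236,.30])-s["eef_pos"])*1000)
print(np.array(manip.camera_model("wrist")["tool_from_camera"]).round(3).tolist(),manip.camera_model("wrist")["fov_y"])
E
```

```text
scene 0.86 323 341 208 230 [331.9 218.9] [118.  67.  33.]
scene 0.78 342 361 230 252 [351.4 240.8] [128.  53. 183.]
scene 0.73 363 383 155 177 [373.2 165.9] [113. 117. 125.]
side 0.67 284 316 265 303 [299.8 283.8] [100. 102. 108.]
side 0.6 223 248 265 294 [235.4 279.7] [107.  42. 154.]
side 0.56 266 288 264 293 [276.2 278. ] [105.  62.  35.]
[ 0.5118 -0.2334  0.1261]
[np.float64(373.3), np.float64(158.6)] [np.float64(305.1), np.float64(275.9)]
[np.float64(371.1), np.float64(169.3)] [np.float64(304.5), np.float64(295.2)]
instr corner bottom scene (322,188): [ 0.6231 -0.1551  0.    ]
[ 0.6244 -0.3454  0.2148]
[-184.19625368 -357.22199363  -52.43130758]
[[1.0, -0.001, 0.002, -0.0], [0.0, 0.962, 0.273, -0.076], [-0.002, -0.273, 0.962, -0.138], [0.0, 0.0, 0.0, 1.0]] 64.25807472984538
```

View pics/crop0.png

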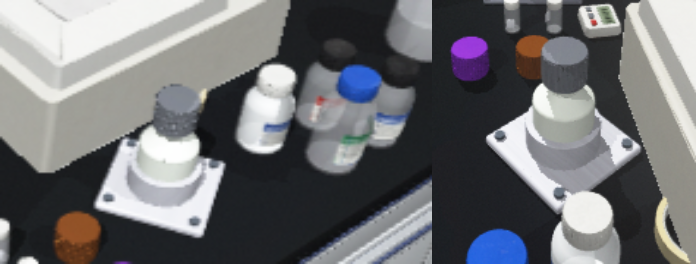

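Crop: the grey ribbed cap sits on the white bottle in the aluminium holder, so the choice is confirmed. It lies at about (0.512, -0.233). I'll go above it and set the yaw so that the 80° turn is symmetric and clear of the instrument.

move_arm([
  {"grip": 1,"delta_pos": [-18,-36,-30],"twist": 0},
  {"grip": 1,"delta_pos": [-37,-72,-52],"twist": 8},
  {"grip": 1,"delta_pos": [-55,-107,-52],"twist": 16},
  {"grip": 1,"delta_pos": [-74,-143,-52],"twist": 24},
  {"grip": 1,"delta_pos": [-92,-179,-52],"twist": 32},
  {"grip": 1,"delta_pos": [-110,-214,-52],"twist": 40},
  {"grip": 1,"delta_pos": [-129,-250,-52],"twist": 48},
  {"grip": 1,"delta_pos": [-147,-286,-52],"twist": 56},
  {"grip": 1,"delta_pos": [-166,-321,-52],"twist": 64},
  {"grip": 1,"delta_pos": [-182,-355,-52],"twist": 66},
])

```text
clock: 2.1
eef_pos: [0.5158, -0.2372, 0.2999]
tool_rot: [[-0.641, -0.767, 0.0], [-0.767, 0.641, -0.0], [-0.0, -0.001, -1.0]]
contact_force: [0.4, 0.1, -0.5]
grip_width: 0.087
```

```bash
cat > look.py <<'E'
from h import *
import sys
s=manip.sense();R=np.array(s["tool_rot"])
print("q",np.round(s["qpos"],1),"qv",np.round(s["qvel"],1),"p",np.round(s["eef_pos"],4),"x",R[:,0].round(3),"z",R[:,2].round(3),"F",np.round(s["contact_force"],2),"t",s["clock"])
im=manip.snapshot("wrist");cv2.imwrite(f"pics/{sys.argv[1]}.png",im[:,:,::-1])
for r in manip.masks_of("wrist","cap_center"):
    m=r["pixels"];ys,xs=np.nonzero(m);print(round(r["score"],2),xs.min(),xs.max(),ys.min(),ys.max(),[xs.mean(),ys.mean()],im[m].mean(0).round(),at_z("wrist",(xs.mean(),ys.mean()),.14))
for r in manip.place_of("wrist","cap_center"): print("pt",round(r["score"],2),np.round(r["xy"]),at_z("wrist",r["xy"],.125))
E
python3 look.py w0
```

```text
q [  31.5   11.1  -13.2   87.5    2.6   81.7 -111.8] qv [-26.7  11.1 -12.8 -12.3   4.9   2.  -54. ] p [ 0.5158 -0.2372  0.2999] x [-0.641 -0.767 -0.   ] z [ 0. -0. -1.] F [ 0.41  0.06 -0.51] t 2.1
0.73 224 259 302 319 [np.float64(241.0425101214575), np.float64(309.2368421052632)] [154.  68. 212.] [ 0.45   -0.1195  0.14  ]
0.72 198 224 229 270 [np.float64(211.39018691588785), np.float64(248.06658878504672)] [106.  62.  32.] [ 0.5188 -0.1418  0.14  ]
0.64 253 307 165 223 [np.float64(279.8302698474775), np.float64(194.7211576065702)] [148. 153. 159.] [ 0.5182 -0.2267  0.14  ]
pt 0.65 [242. 298.] [ 0.4516 -0.1239  0.125 ]
pt 0.62 [281. 192.] [ 0.5149 -0.2302  0.125 ]
pt 0.59 [206. 247.] [ 0.5186 -0.1343  0.125 ]
```

View pics/w0.png

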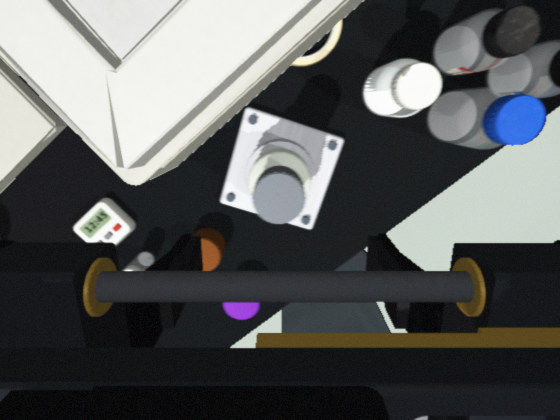

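Wrist view: the grey cap is at (280,195). The instrument lies up-left, the white bottle is at (402,88) and the look-alikes are at (208,250) and (241,305). The arm was still settling, so I'll fit the cap silhouette in all three views.

```bash
cat > fit.py <<'E'
from h import *
from scipy.optimize import least_squares
import sys
def cam_T(c):
    m=manip.camera_model(c); f=210/np.tan(np.radians(m["fov_y"])/2)
    if c=="wrist":
        s=manip.sense();T=np.eye(4);T[:3,:3]=np.array(s["tool_rot"]);T[:3,3]=s["eef_pos"]
        W=np.linalg.inv(T@np.array(m["tool_from_camera"]))
    else: W=np.array(m["world_to_cam"])
    return W,f,m["cx"],m["cy"]
def cyl(T,p):
    W,f,cx,cy=T;a=np.linspace(0,2*np.pi,72)
    P=np.vstack([np.c_[p[0]+.0245*np.cos(a),p[1]+.0245*np.sin(a),0*a+p[2]+h,0*a+1] for h in(-.019,.019)])@W.T
    u=np.c_[f*P[:,0]/P[:,2]+cx,f*P[:,1]/P[:,2]+cy];return np.r_[u.min(0),u.max(0)]
B={}
for c in sys.argv[1:]:
    T=cam_T(c);im=manip.snapshot(c)
    for r in manip.masks_of(c,"cap_center"):
        m=r["pixels"];col=im[m].mean(0)
        if np.ptp(col)<25:
            ys,xs=np.nonzero(m);b=np.array([xs.min(),ys.min(),xs.max()+1,ys.max()+1]);B[c]=(T,b)
            z=.125
            s=least_squares(lambda p:cyl(T,[p[0],p[1],z])-b,[.515,-.234]);print(c,s.x.round(4),s.fun.round(1))
s=least_squares(lambda p:np.concatenate([cyl(T,p)-b for T,b in B.values()]),[.515,-.234,.125]);print("all",s.x.round(4),s.fun.round(1))
s=manip.sense();print(np.round(s["eef_pos"],4),np.round(s["qvel"],1),s["clock"],np.array(s["tool_rot"]).round(3).tolist())
E
python3 fit.py wrist scene side; python3 fit.py wrist
```

```text
wrist [ 0.5135 -0.2295] [ 0.6 -0.1 -0.6  0. ]
scene [ 0.5099 -0.2324] [-0.3  0.2  0.3 -0.2]
scene [0.4147 0.058 ] [-5.7 -3.8  5.5  3.3]
side [ 0.5135 -0.2325] [ 0.4  0.1 -0.4 -0. ]
all [ 0.5067 -0.1599 -0.0053] [-27.6  18.9 -44.    1.7  33.7 -26.3  41.5 -24.8  -8.4  32.6 -14.8  26.7]
[ 0.5144 -0.2401  0.2996] [-0.   0.  -0.3 -0.1 -0.2  0.1 -0.1] 2.55 [[-0.639, -0.769, 0.0], [-0.769, 0.639, -0.0], [0.0, -0.0, -1.0]]
wrist [ 0.5132 -0.2298] [ 0.2 -0.  -0.2  0. ]
all [ 0.5134 -0.2299  0.1257] [ 0.1 -0.1 -0.1  0.1]
[ 0.5146 -0.2397  0.2996] [-0.3  0.1 -0.1 -0.  -0.  -0.   0.1] 2.65 [[-0.638, -0.77, 0.0], [-0.77, 0.638, -0.0], [0.0, -0.0, -1.0]]
```

move_arm([
  {"grip": 1,"delta_pos": [-6,7,0],"twist": -8},
  {"grip": 1,"delta_pos": [-6,7,20],"twist": -16},
  {"grip": 1,"delta_pos": [-6,7,40],"twist": -24},
  {"grip": 1,"delta_pos": [-6,7,60],"twist": -32},
  {"grip": 1,"delta_pos": [-6,7,80],"twist": -40},
  {"grip": 1,"delta_pos": [-6,7,80],"twist": -48},
  {"grip": 1,"delta_pos": [-6,7,80],"twist": -56},
  {"grip": 1,"delta_pos": [-6,7,80],"twist": -64},
  {"grip": 1,"delta_pos": [-6,7,80],"twist": -72},
  {"grip": 1,"delta_pos": [-6,7,80],"twist": -80},
])

```text
clock: 3.65
eef_pos: [0.5128, -0.2311, 0.2197]
tool_rot: [[0.651, -0.759, 0.0], [-0.759, -0.651, -0.0], [0.0, 0.0, -1.0]]
contact_force: [0.5, -0.1, 0.0]
grip_width: 0.0872
```

```bash
python3 -c "
from h import *
for i in range(4): manip.snapshot('wrist')"
python3 fit.py wrist; python3 fit.py wrist; python3 look.py w1
```

```text
wrist [ 0.5132 -0.2296] [ 0.3 -0.5 -0.3  0.4]
wrist [ 0.5394 -0.0676] [-28.  -33.8  33.6  49.2]
all [ 0.4813  0.206  -0.3833] [ 6.4 -6.7 -6.7  7.2]
[ 0.5129 -0.2308  0.2196] [-0.1 -0.  -0.   0.   0.   0.   0.8] 3.95 [[0.644, -0.765, 0.0], [-0.765, -0.644, -0.0], [0.0, 0.0, -1.0]]
wrist [ 0.5137 -0.23  ] [ 0.3 -0.5 -0.3  0.5]
all [ 0.5136 -0.2301  0.1244] [ 0.4 -0.4 -0.4  0.3]
[ 0.513  -0.2307  0.2197] [-0.1 -0.  -0.2  0.1  0.  -0.   0.6] 4.05 [[0.646, -0.764, 0.0], [-0.764, -0.646, -0.0], [0.0, 0.0, -1.0]]
q [ 37.9  13.5 -21.2  94.7   5.1  72.7 -34.1] qv [-0.1 -0.  -0.2  0.1  0.  -0.   0.6] p [ 0.513  -0.2307  0.2197] x [ 0.646 -0.764  0.   ] z [ 0. -0. -1.] F [ 0.32 -0.5   0.61] t 4.05
0.78 66 134 133 187 [np.float64(99.33378793044665), np.float64(158.96283668598704)] [118.  49. 165.] [ 0.4673 -0.1115  0.14  ]
0.76 123 186 68 123 [np.float64(154.63054875917513), np.float64(95.75742747291157)] [128.  74.  36.] [ 0.5234 -0.1167  0.14  ]
0.71 247 319 174 252 [np.float64(282.8795530726257), np.float64(213.7687150837989)] [115. 120. 125.] [ 0.516  -0.2274  0.14  ]
pt 0.85 [ 96. 161.] [ 0.4576 -0.1058  0.125 ]
pt 0.73 [286. 213.] [ 0.5143 -0.2318  0.125 ]
pt 0.66 [158.  93.] [ 0.5229 -0.1127  0.125 ]
```

move_arm([
  {"grip": 1,"delta_pos": [-0.4,-0.9,0],"twist": 8},
  {"grip": 1,"delta_pos": [-0.4,-0.9,0],"twist": 16},
  {"grip": 1,"delta_pos": [-0.4,-0.9,0],"twist": 24},
  {"grip": 1,"delta_pos": [-0.4,-0.9,0],"twist": 32},
  {"grip": 1,"delta_pos": [-0.4,-0.9,0],"twist": 40},
  {"grip": 1,"delta_pos": [-0.4,-0.9,10],"twist": 48},
  {"grip": 1,"delta_pos": [-0.4,-0.9,20],"twist": 56},
  {"grip": 1,"delta_pos": [-0.4,-0.9,30],"twist": 64},
  {"grip": 1,"delta_pos": [-0.4,-0.9,30],"twist": 72},
  {"grip": 1,"delta_pos": [-0.4,-0.9,30],"twist": 80},
])

```text
clock: 5.2
eef_pos: [0.5133, -0.2296, 0.1892]
tool_rot: [[-0.644, -0.765, -0.001], [-0.765, 0.644, 0.0], [0.0, 0.0, -1.0]]
contact_force: [0.3, 1.2, 0.6]
grip_width: 0.0872
```

```bash
python3 -c "
from h import *
for i in range(4): manip.snapshot('wrist')"
python3 fit.py wrist
```

```text
wrist [ 0.5143 -0.2298] [ 0.4 -2.1 -0.4  2.1]
all [ 0.5132 -0.2289  0.1211] [ 1.3 -1.3 -1.3  1.2]
[ 0.5135 -0.2297  0.1897] [ 0.1 -0.   0.  -0.  -0.1 -0.  -0.6] 5.5 [[-0.637, -0.771, 0.0], [-0.771, 0.637, -0.0], [0.0, -0.0, -1.0]]
```

move_arm([
  {"grip": 1,"delta_pos": [0,0,20],"twist": 0},
  {"grip": 1,"delta_pos": [0,0,40],"twist": 0},
  {"grip": 1,"delta_pos": [0,0,50],"twist": 0},
  {"grip": 1,"delta_pos": [0,0,55],"twist": 0},
  {"grip": 1,"delta_pos": [0,0,55],"twist": 0},
  {"grip": 1,"delta_pos": [0,0,55],"twist": 0},
])

```text
clock: 6.1
eef_pos: [0.514, -0.2299, 0.1355]
tool_rot: [[-0.636, -0.771, 0.001], [-0.771, 0.636, -0.001], [-0.0, -0.001, -1.0]]
contact_force: [-0.2, 0.0, 0.4]
grip_width: 0.087
```

move_arm([
  {"grip": 0.4,"delta_pos": [0,0,0],"twist": 0},
  {"grip": 0.25,"delta_pos": [0,0,0],"twist": 0},
  {"grip": 0.2,"delta_pos": [0,0,0],"twist": 0},
  {"grip": 0.15,"delta_pos": [0,0,0],"twist": 0},
  {"grip": 0.1,"delta_pos": [0,0,0],"twist": 0},
  {"grip": 0.05,"delta_pos": [0,0,0],"twist": 0},
  {"grip": -0.2,"delta_pos": [0,0,0],"twist": 0},
  {"grip": -1,"delta_pos": [0,0,0],"twist": 0},
  {"grip": -1,"delta_pos": [0,0,0],"twist": 0},
])

```text
clock: 7.0
eef_pos: [0.5137, -0.2302, 0.1354]
tool_rot: [[-0.637, -0.771, 0.001], [-0.771, 0.637, -0.001], [0.0, -0.001, -1.0]]
contact_force: [-1.9, -1.6, 0.0]
grip_width: 0.0487
```

move_arm([
  {"grip": -1,"delta_pos": [0,0,1],"twist": 0},
  {"grip": -1,"delta_pos": [0,0,2],"twist": 0},
  {"grip": -1,"delta_pos": [0,0,3],"twist": 0},
  {"grip": -1,"delta_pos": [0,0,3],"twist": 0},
])

```text
clock: 7.4
eef_pos: [0.5138, -0.2303, 0.1325]
tool_rot: [[-0.637, -0.771, 0.001], [-0.771, 0.637, -0.001], [0.0, -0.001, -1.0]]
contact_force: [-2.7, -1.1, 4.4]
grip_width: 0.0485
```

move_arm([
  {"grip": -1,"delta_pos": [0,0,1],"twist": 0},
  {"grip": -1,"delta_pos": [0,0,1],"twist": 0},
])

```text
clock: 7.6
eef_pos: [0.5138, -0.2303, 0.1315]
tool_rot: [[-0.637, -0.771, 0.001], [-0.771, 0.637, -0.001], [0.0, -0.001, -1.0]]
contact_force: [-2.9, -1.1, 4.9]
grip_width: 0.0484
```

move_arm([
  {"grip": -1,"delta_pos": [0,0,1],"twist": 0},
  {"grip": -1,"delta_pos": [0,0,1],"twist": 0},
])

```text
clock: 7.8
eef_pos: [0.5138, -0.2302, 0.1305]
tool_rot: [[-0.636, -0.771, 0.001], [-0.771, 0.636, -0.001], [0.0, -0.002, -1.0]]
contact_force: [-2.8, -0.4, 5.1]
grip_width: 0.0483
```

move_arm([
  {"grip": -1,"delta_pos": [0,0,1],"twist": 0},
  {"grip": -1,"delta_pos": [0,0,1],"twist": 0},
])

```text
clock: 8.0
eef_pos: [0.5138, -0.2303, 0.1296]
tool_rot: [[-0.637, -0.771, 0.001], [-0.771, 0.637, -0.001], [0.0, -0.002, -1.0]]
contact_force: [-3.3, -1.1, 5.1]
grip_width: 0.0484
```

move_arm([
  {"grip": -1,"delta_pos": [0,0,0.8],"twist": 0},
  {"grip": -1,"delta_pos": [0,0,0.8],"twist": 0},
])

```text
clock: 8.2
eef_pos: [0.5138, -0.2303, 0.1289]
tool_rot: [[-0.637, -0.771, 0.001], [-0.771, 0.637, -0.001], [0.0, -0.002, -1.0]]
contact_force: [-3.5, -1.4, 5.5]
grip_width: 0.0486
```

move_arm([
  {"grip": -1,"delta_pos": [0,0,0.8],"twist": 0},
  {"grip": -1,"delta_pos": [0,0,0.8],"twist": 0},
])

```text
clock: 8.4
eef_pos: [0.5138, -0.2303, 0.1282]
tool_rot: [[-0.636, -0.771, 0.001], [-0.771, 0.636, -0.001], [0.0, -0.002, -1.0]]
contact_force: [-3.5, -0.2, 5.6]
grip_width: 0.0482
```

move_arm([
  {"grip": -1,"delta_pos": [0,0,1],"twist": 0},
  {"grip": -1,"delta_pos": [0,0,1],"twist": 0},
])

```text
clock: 8.6
eef_pos: [0.5139, -0.2303, 0.1282]
tool_rot: [[-0.637, -0.771, 0.001], [-0.771, 0.637, -0.001], [0.0, -0.002, -1.0]]
contact_force: [-6.5, 0.5, 13.7]
grip_width: 0.0484
```

move_arm([
  {"grip": -1,"delta_pos": [0.4,0.4,1],"twist": 0},
  {"grip": -1,"delta_pos": [0.4,0.4,1.1],"twist": -4},
  {"grip": -1,"delta_pos": [0.4,0.4,1.1],"twist": -8},
  {"grip": -1,"delta_pos": [0.4,0.4,1.1],"twist": -12},
])

```text
clock: 9.0
eef_pos: [0.5145, -0.23, 0.1282]
tool_rot: [[-0.459, -0.888, 0.004], [-0.888, 0.459, -0.002], [-0.0, -0.004, -1.0]]
contact_force: [-2.2, 1.0, 9.8]
grip_width: 0.0485
```

move_arm([
  {"grip": -1,"delta_pos": [0,0,1.2],"twist": -5},
  {"grip": -1,"delta_pos": [0,0,1.2],"twist": -10},
  {"grip": -1,"delta_pos": [0,0,1.2],"twist": -15},
  {"grip": -1,"delta_pos": [0,0,1.2],"twist": -20},
])

```text
clock: 9.4
eef_pos: [0.5154, -0.2296, 0.1282]
tool_rot: [[-0.124, -0.992, 0.006], [-0.992, 0.124, -0.002], [0.001, -0.006, -1.0]]
contact_force: [-3.3, 2.9, 12.5]
grip_width: 0.0487
```

```bash
python3 -c "
from h import *
s=manip.sense();print(s['torque'],s['contact_force'])"
```

```text
[ 0.45669006  0.83514296 -0.06283131] [-3.34034366  2.92786709 12.54164657]
```

move_arm([
  {"grip": -1,"delta_pos": [0.2,0.5,1.1],"twist": -6},
  {"grip": -1,"delta_pos": [0.3,0.8,1.1],"twist": -12},
  {"grip": -1,"delta_pos": [0.3,0.8,1.1],"twist": -18},
  {"grip": -1,"delta_pos": [0.3,0.8,1.1],"twist": -24},
])

```text
clock: 9.8
eef_pos: [0.5153, -0.2292, 0.1282]
tool_rot: [[0.295, -0.955, 0.007], [-0.955, -0.295, -0.002], [0.004, -0.006, -1.0]]
contact_force: [-3.9, 2.9, 12.2]
grip_width: 0.0485
```

```bash
python3 -c "
from h import *
s=manip.sense();print(s['torque'],s['contact_force'],s['qpos'])"
```

```text
[ 0.42614459  0.9203321  -0.05673464] [-3.92938614  2.92200211 12.18830568] [ 36.92617022  18.12988329 -20.61374791 100.72843926   7.08642025
  61.99174863 -58.87527446]
```

move_arm([
  {"grip": -1,"delta_pos": [0,0.5,1.1],"twist": -6},
  {"grip": -1,"delta_pos": [0,0.5,1.1],"twist": -12},
  {"grip": -1,"delta_pos": [0,0.5,1.1],"twist": -18},
  {"grip": -1,"delta_pos": [0,0.5,1.1],"twist": -25},
])

```text
clock: 10.2
eef_pos: [0.5152, -0.2289, 0.1282]
tool_rot: [[0.675, -0.738, 0.008], [-0.738, -0.675, -0.001], [0.006, -0.005, -1.0]]
contact_force: [-5.9, 2.8, 14.0]
grip_width: 0.049
```

```bash
python3 -c "
from h import *
s=manip.sense();R=np.array(s['tool_rot']);print(s['torque'],s['contact_force'],np.degrees(np.arctan2(R[1,0],R[0,0])))"
```

```text
[ 0.46473103  1.34016636 -0.16132309] [-5.90335745  2.82589799 13.9882059 ] -47.57516592655389
```

Turned 82°. Lifting gently while watching the force.

move_arm([
  {"grip": -1,"delta_pos": [0,0,-2],"twist": 0},
  {"grip": -1,"delta_pos": [0,0,-5],"twist": 0},
  {"grip": -1,"delta_pos": [0,0,-8],"twist": 0},
])

```text
clock: 10.5
eef_pos: [0.5151, -0.2288, 0.1361]
tool_rot: [[0.674, -0.739, 0.008], [-0.739, -0.674, -0.001], [0.006, -0.005, -1.0]]
contact_force: [-0.8, -1.7, 1.3]
grip_width: 0.0486
```

move_arm([
  {"grip": -1,"delta_pos": [0,0,-2],"twist": 0},
  {"grip": -1,"delta_pos": [0,0,-3],"twist": 0},
])

```text
clock: 10.7
eef_pos: [0.5149, -0.2287, 0.1389]
tool_rot: [[0.674, -0.739, 0.007], [-0.739, -0.674, -0.001], [0.006, -0.005, -1.0]]
contact_force: [-0.2, -0.8, -1.5]
grip_width: 0.0486
```

move_arm([
  {"grip": -1,"delta_pos": [0,0,-3],"twist": 0},
  {"grip": -1,"delta_pos": [0,0,-8],"twist": 0},
  {"grip": -1,"delta_pos": [0,0,-16],"twist": 0},
  {"grip": -1,"delta_pos": [0,0,-30],"twist": 0},
  {"grip": -1,"delta_pos": [0,0,-50],"twist": 0},
  {"grip": -1,"delta_pos": [0,0,-70],"twist": 0},
  {"grip": -1,"delta_pos": [0,0,-70],"twist": 0},
  {"grip": -1,"delta_pos": [0,0,-70],"twist": 0},
])

```text
clock: 11.5
eef_pos: [0.5148, -0.2286, 0.2097]
tool_rot: [[0.674, -0.739, 0.009], [-0.739, -0.674, -0.002], [0.007, -0.005, -1.0]]
contact_force: [0.6, -0.6, -0.8]
grip_width: 0.0482
```

```bash
python3 - <<'E'
from h import *
W={}
for c in ["scene","side"]:
    im=manip.snapshot(c); cv2.imwrite(f"pics/{c}1.png",im[:,:,::-1])
    for r in manip.masks_of(c,"tray"):
        m=r["pixels"].astype(np.uint8)
        if m.sum()<300: continue
        cs=max(cv2.findContours(m,0,2)[0],key=cv2.contourArea);q=cv2.minAreaRect(cs)
        a=cv2.approxPolyDP(cv2.convexHull(cs),8,True)[:,0]
        print(c,round(r["score"],2),m.sum(),[at_z(c,p,.006)[:2].tolist() for p in a],at_z(c,a.mean(0),.006))
    for n in ["tray","vial_a","timer","small_beaker"]:
        for r in manip.place_of(c,n): print(n,round(r["score"],2),np.round(r["xy"]),at_z(c,r["xy"],0)[:2])
a=cv2.imread("pics/scene1.png")[100:310,180:460];b=cv2.imread("pics/side1.png")[180:390,180:460]
cv2.imwrite("pics/crop1.png",cv2.resize(np.hstack([a,b]),None,fx=1.4,fy=1.4))
E
```

```text
scene 0.68 3191 [[0.5888, 0.0614], [0.4348, 0.0867], [0.4565, 0.2379], [0.6152, 0.2133]] [0.5203 0.1521 0.006 ]
tray 0.55 [256. 255.] [0.5278 0.1435]
vial_a 0.67 [309. 243.] [0.4795 0.0075]
vial_a 0.51 [298. 227.] [ 0.541  -0.0038]
timer 0.6 [282. 212.] [0.6127 0.0016]
small_beaker 0.81 [158. 287.] [0.5837 0.3923]
side 0.86 1057 [[0.4626, 0.2456], [0.5186, 0.2047], [0.5107, 0.0664], [0.4388, 0.0846]] [0.4824 0.1452 0.006 ]
tray 0.81 [277. 224.] [0.5221 0.1587]
timer 0.55 [325. 256.] [0.6116 0.0037]
```

View pics/crop1.png

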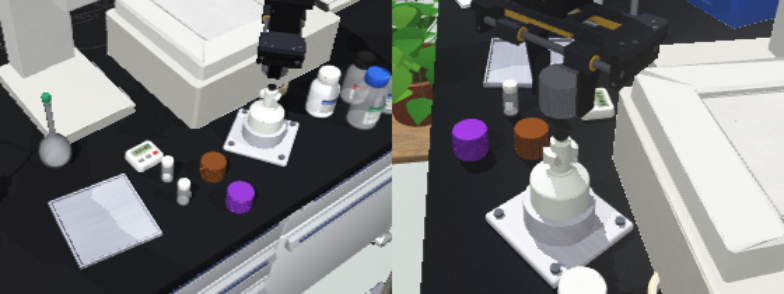

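The cap is off and held by the fingers (side view, at about (560,90) in the crop). The tray is clear, centred at about (0.523, 0.149). Carrying the cap over, above everything.

move_arm([
  {"grip": -1,"delta_pos": [-12,-11,0],"twist": 0},
  {"grip": -1,"delta_pos": [-38,-36,0],"twist": 0},
  {"grip": -1,"delta_pos": [-70,-67,0],"twist": 0},
  {"grip": -1,"delta_pos": [-104,-99,0],"twist": 0},
  {"grip": -1,"delta_pos": [-138,-131,0],"twist": 0},
  {"grip": -1,"delta_pos": [-172,-163,0],"twist": 0},
  {"grip": -1,"delta_pos": [-206,-195,0],"twist": 0},
  {"grip": -1,"delta_pos": [-238,-225,0],"twist": 0},
  {"grip": -1,"delta_pos": [-262,-249,0],"twist": 0},
  {"grip": -1,"delta_pos": [-274,-261,0],"twist": 0},
])

```text
clock: 13.1
eef_pos: [0.5213, 0.1549, 0.2089]
tool_rot: [[0.677, -0.736, 0.007], [-0.736, -0.677, 0.001], [0.005, -0.006, -1.0]]
contact_force: [-0.4, -0.0, -0.1]
grip_width: 0.0484
```

```bash
python3 - <<'E'
from h import *
for i in range(5): manip.snapshot('wrist')
s=manip.sense();R=np.array(s['tool_rot']);print(np.round(s['eef_pos'],4),R.round(3).tolist(),np.round(s['contact_force'],1),s['grip_width'],np.round(s['qpos'],1))
im=manip.snapshot("wrist");sc=manip.snapshot("side")
cv2.imwrite("pics/w2.png",np.hstack([im,sc])[:,:,::-1][:, :,:]) 
cv2.imwrite("pics/w2.png",cv2.resize(np.hstack([im,sc])[:,:,::-1],(800,300),interpolation=cv2.INTER_AREA))
for r in manip.place_of("wrist","tray"): print(round(r["score"],2),np.round(r["xy"]),at_z("wrist",r["xy"],0))
for r in manip.masks_of("wrist","tray"):
    m=r["pixels"].astype(np.uint8);cs=max(cv2.findContours(m,0,2)[0],key=cv2.contourArea)
    a=cv2.approxPolyDP(cv2.convexHull(cs),10,True)[:,0];print(round(r["score"],2),a.tolist(),[at_z("wrist",p,.009)[:2].tolist() for p in a])
E
```

```text
[0.5225 0.1492 0.2085] [[0.673, -0.739, 0.007], [-0.739, -0.673, -0.001], [0.006, -0.004, -1.0]] [-0.2 -1.  -1.4] 0.04871999400867054 [ 13.8  13.9 -39.6  97.8   9.6  71.3 -75.7]
0.65 [284. 174.] [0.5287 0.1523 0.    ]
0.79 [[295, 60], [389, 187], [328, 234], [237, 237], [173, 166]] [[0.6181, 0.2191], [0.5937, 0.0633], [0.5137, 0.074], [0.4452, 0.1447], [0.4608, 0.2429]]
```

View pics/w2.png

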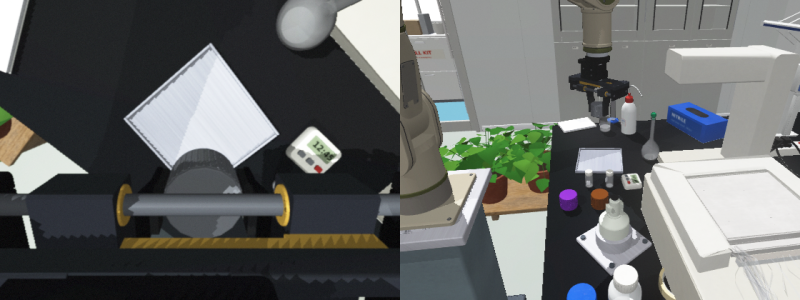

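Wrist view: the cap is held over the empty tray, whose corners give a centre of about (0.527, 0.153). Shifting slightly and lowering.

move_arm([
  {"grip": -1,"delta_pos": [0,-4,15],"twist": 0},
  {"grip": -1,"delta_pos": [0,-4,45],"twist": 0},
  {"grip": -1,"delta_pos": [0,-4,80],"twist": 0},
  {"grip": -1,"delta_pos": [0,-4,115],"twist": 0},
  {"grip": -1,"delta_pos": [0,-4,140],"twist": 0},
  {"grip": -1,"delta_pos": [0,-4,155],"twist": 0},
  {"grip": -1,"delta_pos": [0,-4,163],"twist": 0},
  {"grip": -1,"delta_pos": [0,-4,163],"twist": 0},
  {"grip": -1,"delta_pos": [0,-4,163],"twist": 0},
])

```text
clock: 14.45
eef_pos: [0.5277, 0.1515, 0.0465]
tool_rot: [[0.672, -0.74, 0.009], [-0.74, -0.672, -0.001], [0.006, -0.006, -1.0]]
contact_force: [-0.0, 0.4, -0.3]
grip_width: 0.0484
```

move_arm([
  {"grip": -1,"delta_pos": [0,0,2],"twist": 0},
  {"grip": -1,"delta_pos": [0,0,4],"twist": 0},
  {"grip": -1,"delta_pos": [0,0,6],"twist": 0},
  {"grip": -1,"delta_pos": [0,0,8],"twist": 0},
  {"grip": -1,"delta_pos": [0,0,8],"twist": 0},
])

```text
clock: 14.95
eef_pos: [0.5276, 0.1514, 0.0382]
tool_rot: [[0.672, -0.74, 0.008], [-0.74, -0.672, -0.001], [0.006, -0.006, -1.0]]
contact_force: [0.8, -0.2, -0.5]
grip_width: 0.0484
```

move_arm([
  {"grip": -1,"delta_pos": [0,0,1],"twist": 0},
  {"grip": -1,"delta_pos": [0,0,2],"twist": 0},
  {"grip": -1,"delta_pos": [0,0,3],"twist": 0},
  {"grip": -1,"delta_pos": [0,0,3],"twist": 0},
])

```text
clock: 15.35
eef_pos: [0.5275, 0.1514, 0.0351]
tool_rot: [[0.672, -0.74, 0.008], [-0.74, -0.672, -0.001], [0.006, -0.005, -1.0]]
contact_force: [0.1, -0.1, -1.4]
grip_width: 0.0483
```

move_arm([
  {"grip": -1,"delta_pos": [0,0,1],"twist": 0},
  {"grip": -1,"delta_pos": [0,0,1],"twist": 0},
])

```text
clock: 15.55
eef_pos: [0.5274, 0.1514, 0.0339]
tool_rot: [[0.672, -0.74, 0.008], [-0.74, -0.672, -0.001], [0.006, -0.005, -1.0]]
contact_force: [-0.4, -0.4, -0.9]
grip_width: 0.048
```

move_arm([
  {"grip": -1,"delta_pos": [0,0,1],"twist": 0},
  {"grip": -1,"delta_pos": [0,0,1],"twist": 0},
])

```text
clock: 15.75
eef_pos: [0.5276, 0.1514, 0.0334]
tool_rot: [[0.672, -0.74, 0.008], [-0.74, -0.672, -0.001], [0.006, -0.005, -1.0]]
contact_force: [-1.3, -1.0, 5.9]
grip_width: 0.0484
```

Contact with the tray at 0.0334, as predicted, with 5.9 N. Opening in place.

move_arm([
  {"grip": 0.15,"delta_pos": [0,0,0],"twist": 0},
  {"grip": 0.3,"delta_pos": [0,0,0],"twist": 0},
  {"grip": 0.5,"delta_pos": [0,0,0],"twist": 0},
  {"grip": 0.6,"delta_pos": [0,0,0],"twist": 0},
  {"grip": 0.6,"delta_pos": [0,0,0],"twist": 0},
  {"grip": 0.6,"delta_pos": [0,0,0],"twist": 0},
])

```text
clock: 16.35
eef_pos: [0.5276, 0.1514, 0.0334]
tool_rot: [[0.672, -0.74, 0.008], [-0.74, -0.672, -0.001], [0.006, -0.005, -1.0]]
contact_force: [-0.4, 0.3, -0.6]
grip_width: 0.0685
```

move_arm([
  {"grip": 0.6,"delta_pos": [0,0,-5],"twist": 0},
  {"grip": 0.6,"delta_pos": [0,0,-15],"twist": 0},
  {"grip": 0.6,"delta_pos": [0,0,-30],"twist": 0},
  {"grip": 0.6,"delta_pos": [0,0,-60],"twist": 0},
  {"grip": 0.6,"delta_pos": [0,0,-95],"twist": 0},
  {"grip": 0.6,"delta_pos": [0,0,-130],"twist": 0},
  {"grip": 0.6,"delta_pos": [0,0,-160],"twist": 0},
  {"grip": 0.6,"delta_pos": [0,0,-180],"twist": 0},
  {"grip": 0.6,"delta_pos": [0,0,-180],"twist": 0},
  {"grip": 0.6,"delta_pos": [0,0,-180],"twist": 0},
])

```text
clock: 17.35
eef_pos: [0.5262, 0.1517, 0.2142]
tool_rot: [[0.672, -0.74, 0.01], [-0.74, -0.672, -0.001], [0.007, -0.006, -1.0]]
contact_force: [0.0, -0.3, -0.9]
grip_width: 0.0697
```

```bash
python3 - <<'E'
from h import *
for i in range(6): manip.snapshot("wrist")
s=manip.sense();print(np.round(s['eef_pos'],4),np.round(s['contact_force'],1),s['grip_width'],s['clock'],np.abs(s['qvel']).max())
v={c:manip.snapshot(c) for c in ["wrist","side","scene"]}
cv2.imwrite("pics/end.png",np.hstack([cv2.resize(v["wrist"],(400,300)),cv2.resize(v["side"][130:340,180:460],(400,300))])[:,:,::-1])
for c in v:
    for r in manip.place_of(c,"cap_center"): print(c,round(r["score"],2),np.round(r["xy"]),at_z(c,r["xy"],.023))
for n in ["vial_a","timer","small_beaker","wash_bottle"]:
    for c in ["scene","side"]:
        for r in manip.place_of(c,n): print(c,n,round(r["score"],2),at_z(c,r["xy"],0)[:2])
E
```

```text
[0.5258 0.1516 0.2127] [ 0.1 -0.4 -0.7] 0.06962275324093489 17.65 0.18821621934247318
wrist 0.97 [283. 182.] [0.5284 0.1531 0.023 ]
side 0.92 [281. 218.] [0.5303 0.1447 0.023 ]
side 0.87 [235. 278.] [ 0.4112 -0.0746  0.023 ]
side 0.72 [278. 280.] [ 0.4935 -0.0923  0.023 ]
side 0.29 [297. 264.] [ 0.5404 -0.045   0.023 ]
scene 0.71 [350. 240.] [ 0.4117 -0.0725  0.023 ]
scene 0.58 [333. 215.] [ 0.5055 -0.0952  0.023 ]
scene vial_a 0.58 [0.4725 0.01  ]
scene vial_a 0.44 [0.5311 0.0016]
side vial_a 0.75 [ 0.5417 -0.0054]
side vial_a 0.71 [0.4784 0.0031]
scene timer 0.77 [0.6029 0.0085]
side timer 0.8 [0.6007 0.0055]
scene small_beaker 0.84 [0.5914 0.3998]
scene wash_bottle 0.9 [0.673  0.3673]
side wash_bottle 0.56 [0.6806 0.3337]
side wash_bottle 0.51 [0.5647 0.3992]
```

View pics/end.png

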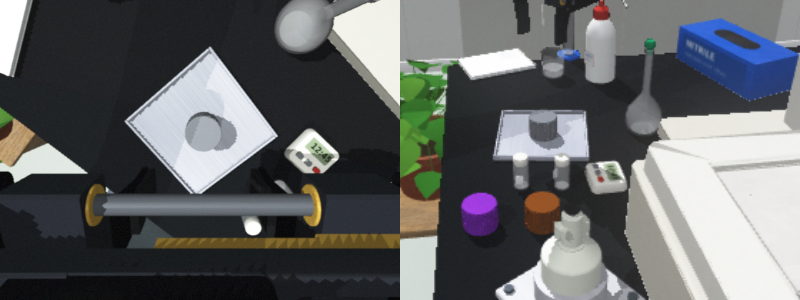

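The cap stands upright in the middle of the tray (crop pixels (203,132) and (543,123)), the gripper is clear of it, and the bystanders stand where they were.

```bash
python3 -c "
from cell import manip
print(manip.hand_in())"
```

```text
the job is handed in; nothing more can be done
None
```

I took the safety cap off the bottle, set it down open side down near the middle of the tray, let go of it and handed the job in at about 18 s. The hand-in gave no verdict.

- **Opening:** I pressed the grey cap down about 7 mm to its hard stop. I then turned it 82° anticlockwise, with about 10–14 N downwards at the readings between steps. The highest total force I read was about 15.5 N, against the 30 N limit. The lift met almost no resistance.
- **Placing:** The cap touched the tray at the expected height, with about 6 N, and I opened the fingers there before backing away.
- **Last checks:** The cap stands upright at about (0.528, 0.152), a few mm from the tray's centre by my estimate (the limit is 40 mm). The gripper is about 180 mm above it, with no contact force. The vials, timer, beaker and wash bottle are where they stood, within the detector's scatter.
- **Checks that disagreed:** The last scene-camera look did not report the grey cap. The side camera put it about 8 mm from the wrist camera's position. The side camera also missed the beaker in that check and gave one low-score wash-bottle hit near where the beaker stands, probably a mix-up. The beaker and wash bottle both look in place in the side picture.

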